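Take the length of a sample bar with the bench tape and lock it

ROBOT

A 7-joint arm with a two-finger parallel gripper is mounted at the origin on a cart in front of the work surface, level with it; the furniture and walls round the work are solid. World frame = base frame: x ahead of the robot, y to its left, z up, the work surface at z = 0. Lengths are in m, angles in degrees, forces in N, time in s.
With the tool pointing down it reaches from about 0.425 to 0.875 m from the base axis. Payload 4.7 kg.
Tool frame: the origin (TCP) lies on the mounting face of the last link; the fingertips stand 182 mm ahead of it and the grasp point (between the pads) lies 164 mm ahead of it; z points along the fingers, x is the direction in which the jaws open and shut, and the axes are right-handed (so a half turn about z gives the same grasp; the last joint's range is limited). The gripper opens to 87 mm and grips with 3 to 60 N. Pads are 19 mm wide; open, the fingers measure 117 mm over their backs; the gripper's body (75 mm by 190 mm) begins 51 mm behind the grasp point.
Start: joints at [68.302, 18.392, -4.016, 83.108, 1.295, 78.541, -3.26], TCP at [0.249, -0.601, 0.405] pointing down, gripper open.
Joint ranges: [-163.93, 163.93], [-17.29, 119.83], [-79.2, 71.16], [3.27, 140.29], [-89.18, 269.18], [5.43, 117.66], [-154.24, 154.24]. Speed limits (degrees/s): [147.25, 147.25, 180, 180, 180, 180, 180].

INTERFACE

Orientations are given as [roll, pitch, yaw] about the fixed x, y, z axes, in that order (R = Rz(yaw) Ry(pitch) Rx(roll)).
In Python, from cell import status, cams, env, outline_of, landmark_of gives the robot as it stands. The module is installed in compiled form; this text tells all that it offers.
- The arm moves only by the tool jog_arm, never from a script. Its argument "rows" is a list of rows, each a list of 7 numbers: the closure, from 0 (fully open) to 1 (shut), then the shift along the tool's x, y, z in m, then the turn, a rotation vector about the tool's x, y, z in degrees. A call has 1 to 12 rows; each row shifts and turns the commanded pose from where the row before left it, along the tool's axes as they then stand; what a row does not reach is not made up. A row lasts 1/12 s, in which the tool goes at most 41.7 mm and 7.16 degrees, less where a joint would pass 70% of its speed; a pose out of reach is approached as far as the arm can. A call with a gripper value outside its range is refused whole. The fingers move at their own pace and stop on an object; "grip_force" is the grip in N (left out, the last holds). Time passes only in rows, so rows that do not move let the fingers close. It gives the time, the measured TCP pose, the force and the opening at its end, in the units of the state.
- status.get_obs(): the state, without advancing time (a new reading comes with each control period).
- cams.read_camera(name): name is "scene" or "side" or "wrist"; returns (picture, depth): 480x640x3 uint8, red, green, blue; 480x640 float32, m along the optical axis (not along the pixel's ray), 0 where there is no reading.
- cams.camera_params(name): a dict with "vfov" (degrees; the focal length in pixels is half the picture's height over the tangent of half this angle, whatever the lens; pixels are square), "cx", "cy" (the principal point, pixels), "k1" (the pictures are not rectified: a ray, as slopes to the right and down, at radius r is drawn at 1 + k1 r^2 times it, then the intrinsics apply), "eye" and "attitude" of the camera in the world. Camera axes: x right, y up, looking along -z (the intrinsics and any distortion apply to the point x, -y, -z); pixel columns grow to the right and rows downward; lengths in m; the calibration is good to about 2 mm. A picture is of the moment at which its call begins: read the wrist's pose just before it. camera_params takes no time and is no camera call; for the wrist camera it gives the pose at the moment of the call.
- env.sign_off(): hands the job in, once; it reports no verdict.
Trained networks look in the newest picture that a camera, given by its name, has taken for a name from the list of things; names that differ only in an ending like _2 or _b are one class to them, and where a whole thing is asked for, a point or a joint stands for the part that bears it (a point fixed in the world has none). Each returns a list of dicts, best first, with "conf" (0 to 1); they miss things now and then, are a little off and sometimes report something else, mostly with a low value. They report only what shows in the picture. A call takes as long as a camera call. They do not tell look-alikes from the thing itself.
- outline_of(camera, name): "pixels" (480x640 bool, what is visible of it) and "box" ([left, top, right, bottom] in pixels, round what is visible of it).
- landmark_of(camera, name): "position" ([row, column] in pixels: a listed point, or the origin of a listed thing).
The state is a dict: "time_s": time; "qpos": joint angles; "joint_velocities": joint speeds; "effort": joint torques, N m; "tool_pos": TCP position; "tool_rot": TCP orientation; "force": force on the tool from outside, world axes, zero at the start; "wrist_torque": the same for the moment, N m; "grip_width": finger opening in m.
Only numpy, scipy, OpenCV 4.12 (cv2) and the standard library are available. Lean on these libraries where they do the work, as an engineer would, in place of code of your own. Each camera call takes 0.05 s, during which the arm holds its last target. There are 200 camera calls.

TASK

Take the length of the sample bar with the bench tape so it can be carried over to the next bars: pull the blade out over the bar, drop its hook behind the bar's far end and ease it back until the bar is drawn up tight against the steel datum stop, then let go and push the thumb lock on top of the tape fully down. Do not let the blade fly back, and leave the other things on the bench alone.

Things in the scene. Friction and masses are not known exactly. Their poses are not given: they have to be found in the camera images.
- board: plywood marking-out board fixed to the bench, 370 mm long (its x), 100 wide (its y), 18 thick; origin at the centre of its underside, z up. Its +x is the way the tape pulls out, along y = 0. All heights here are above the bench. Two dark steel guides (x -12 to 142, y 9.5 to 21.5 on both sides, tops 25 high) keep the bar in line with 1.5 mm of play each side.
- tape_mouth (a point): where the blade leaves the yellow pocket tape measure, at board x = -95 mm, 40 high. The case (68 long, 35 wide, top 95 high) stands in a steel saddle behind it (board x -163 to -95). The blade is 13 wide, under 2 thick, its underside 39 high; it hinges here and can be lifted, then falls level by itself.
- datum (a point): centre of the front (+x) face of the datum stop: a steel upright on the board at x = -35 mm, 16 wide, 5 thick, top 37.5 high. The blade passes over it. With the tape run in, the hook hangs against this face. At its back a low foot, 34 wide, 22 high.
- hook_tab (a point): centre of the steel finger tab on the blade's end, 55 mm high at rest: a block 22 wide (board y; grasp across this), 8 thick (board x), 24 tall (43 to 67 high). Below it hangs a hook plate 22 wide, 3 thick, its lower edge 25 below this point. The inner face of both lies 4 toward the tape. It lifts freely by 15 or more; the tab can rock up to 0.25 rad on the blade and so stays upright when held.
- hook_face (a point): point on the inner (-x) face of the hook plate, 4.5 mm above its lower edge, 34.5 high at rest: the face that bears on the bar's end.
- tape_blade (a joint): how far the tape is pulled out (m): 0 run in, hook on the datum stop; at most 0.205. Its spring pulls back with about 3 N at 0, 5 N at 0.13, 6 N at 0.2. With the bar tight between datum stop and hook it reads the bar's length, 0.130.
- bar_centre (a point): centre of the loose sample bar: plain aluminium, 130 mm long (along board x), 16 wide, 20 tall, two small cross holes, about 0.25 kg. It lies on the board between the guides (18 to 38 high), its near end 30 to 50 short of the datum stop at the start. The tape's spring is strong enough to draw it along.
- bar_far_end (a point): point on the bar's far (+x) end face, mid-width, 3.5 mm below its top edge.
- bar_near_end (a point): centre of the bar's near (-x) end face, the one that meets the datum stop.
- lock_top (a point): centre of the top of the tape's thumb lock, a ridged black pad 26 x 18 mm on top of the case, 111 high when off; it moves straight down.
- tape_lock (a joint): travel of the thumb lock (m): 0 off (up), 0.006 fully down. It needs about 6 N, stays where it is left, and its shoe grips the tape from about 0.005 on.
- pen: bystander: marker pen, 135 mm long, lying on the bench beside the board, on its far (+y) side; origin under its middle.
- setup_block: bystander: ground steel block 35 x 50 x 40 mm, standing beside the board, on its far (+y) side; origin at its underside.
- spanner: bystander: flat spanner, 198 mm long, lying beside the board, on its far (+y) side; origin under its middle.
- nut: bystander: hexagon nut, 24 mm, lying beside the board, on its far (+y) side; origin at its underside.
Not all that is in view belongs to the job. What is shaped like the part that bears bar_centre but yellow is not meant.

How it is judged (in metres and radians):
On the way:
1. the hook is down behind the bar's far end while the lock is still off (x of hook_face in the frame of bar_far_end between -0.002 and 0.03 m and z of hook_face in the frame of bar_far_end below 0.002 m and value of joint tape_lock below 0.002 m), for 0.1 s.
At the end, for the whole second after the job is handed in: The hook is down on the bar's far end face (within 4 mm), the bar's near end is up against the datum stop (within 4 mm), the thumb lock is at least 5 of its 6 mm down and the bar is at rest (distance between hook_face and bar_far_end below 0.004 m and distance between bar_near_end and datum below 0.004 m and value of joint tape_lock above 0.005 m and linear speed of bar below 0.02 m/s); the robot touches nothing.
It fails at once if the blade flies back (faster than 0.4 m/s) (velocity of joint tape_blade below -0.4 m/s).
It fails at once if another loose thing is moved by more than 25 mm (distance of any of pen, setup_block, spanner, nut from where it was at the start of the episode above 0.025 m).
It also fails if it takes over 45 s, if anything falls off the work surface, if the arm or the gripper's body presses on something with over 40 N, if the wrist force passes 120 N, or if a joint passes its speed limit or range.

## Working session

There is one attempt and no reset: what is moved stays moved. The work goes in short steps, Python scripts to look and compute and a tool call to move; the robot and the scene stay as the last step left them, time stands still between calls to the robot, and variables do not carry over. Pictures are saved under pics/ and viewed, about 8 in all and at most 12, crops included, and the job is handed in when it is done.

Besides the shell and the picture viewer there is one more tool, called after "Emit:" as name(argument=value, ...), one argument or row to a line, values as JSON. jog_arm: Moves the arm, as the interface text tells. Its arguments: {"type":"object","properties":{"rows":{"type":"array"},"grip_force":{"type":"number"}},"required":["rows"]}

```bash
mkdir -p pics
cat > h.py <<'E'
import numpy as np, cv2
from scipy.spatial.transform import Rotation as R
from cell import status, cams, env, outline_of, landmark_of
def rot(att):
    a=np.array(att,float)
    return a if a.shape==(3,3) else R.from_euler('xyz',a,degrees=True).as_matrix()
def ray(p,row,col):
    f=240/np.tan(np.radians(p['vfov'])/2)
    K=np.array([[f,0,p['cx']],[0,f,p['cy']],[0,0,1.]])
    u=cv2.undistortPoints(np.array([[[col,row]]],float),K,np.array([p['k1'],0,0,0.]))[0,0]
    return rot(p['attitude'])@np.array([u[0],-u[1],-1.])
def at_depth(p,row,col,d): return np.array(p['eye'])+d*ray(p,row,col)
def at_z(p,row,col,z):
    r=ray(p,row,col);e=np.array(p['eye']);return e+r*(z-e[2])/r[2]
def snap(cam,fn=None):
    p=cams.camera_params(cam);im,d=cams.read_camera(cam)
    if fn: cv2.imwrite('pics/'+fn,im[:,:,::-1])
    return p,im,d
H=dict(tape_mouth=.04,datum=None,hook_tab=.055,hook_face=.0345,bar_centre=.028,bar_far_end=.0345,bar_near_end=.028,lock_top=.111,board=0)
E
python3 - <<'E'
from h import *
print(status.get_obs())
for c in ['scene','side','wrist']:
    p,im,d=snap(c,c+'0.png');print(c,p)
    for n in ['board','tape_mouth','datum','hook_tab','hook_face','bar_centre','bar_far_end','bar_near_end','lock_top','setup_block','pen','spanner','nut']:
        for L in landmark_of(c,n)[:2]:
            r,q=L['position'];z=H.get(n) if H.get(n) is not None else .028 if n=='datum' else 0
            print(n,round(L['conf'],2),np.round([r,q]),np.round(at_z(p,r,q,z),4))
E
```

```text
{'time_s': 0.0, 'qpos': array([68.30064369, 18.44097223, -4.0154193 , 83.17715483,  1.29489359,
       78.53982469, -3.26002201]), 'joint_velocities': array([ 0.04830521, -0.06408883,  0.00029922,  0.05368792, -0.00693985,
        0.02883831,  0.03125072]), 'effort': array([ 4.97548408e-04, -4.91287100e+01, -4.03993120e-01, -3.12518513e+01,
       -6.43322314e-02,  4.38447192e-02,  1.80346033e-04]), 'tool_pos': array([ 0.2487087 , -0.60030968,  0.40361973]), 'tool_rot': array([ 1.79994269e+02,  1.12712340e-01, -6.74909994e+01]), 'force': array([0.706192  , 0.05277518, 0.46845155]), 'wrist_torque': array([ 0.04795189, -0.0416118 , -0.01463826]), 'grip_width': 0.08661712461009212}
scene {'vfov': 45.555778259516295, 'cx': 326.07297223211395, 'cy': 235.26653275943374, 'k1': 0.013894052350257358, 'eye': array([-0.27003853,  0.42884635,  0.75211653]), 'attitude': array([  57.42077676,   -1.21525049, -122.7252725 ])}
board 0.6 [305. 296.] [ 0.5204 -0.0248  0.    ]
tape_mouth 0.63 [303. 250.] [0.529  0.0722 0.04  ]
datum 0.79 [299. 279.] [0.5244 0.0123 0.028 ]
hook_tab 0.69 [289. 281.] [0.51
[... 1272 characters left out ...]
_far_end 0.85 [225. 398.] [ 0.4657 -0.3648  0.0345]
bar_far_end 0.78 [224. 343.] [ 0.5914 -0.3262  0.0345]
bar_near_end 0.79 [247. 384.] [ 0.4822 -0.2618  0.028 ]
bar_near_end 0.73 [305. 347.] [ 0.5134 -0.0385  0.028 ]
lock_top 0.75 [314. 302.] [0.5521 0.1048 0.111 ]
setup_block 0.67 [353. 248.] [0.6497 0.1027 0.    ]
pen 0.67 [279. 326.] [ 0.5814 -0.1455  0.    ]
spanner 0.9 [298. 293.] [ 0.6269 -0.065   0.    ]
nut 0.69 [342. 271.] [0.6219 0.0658 0.    ]
wrist {'vfov': 59.97371873009296, 'cx': 319.50123489692163, 'cy': 235.4528305490216, 'k1': 0.031723671355264604, 'eye': array([ 0.32017743, -0.57094258,  0.38561849]), 'attitude': array([-1.63441380e+01, -1.92816462e-02, -6.74624196e+01])}
```

View pics/side0.png

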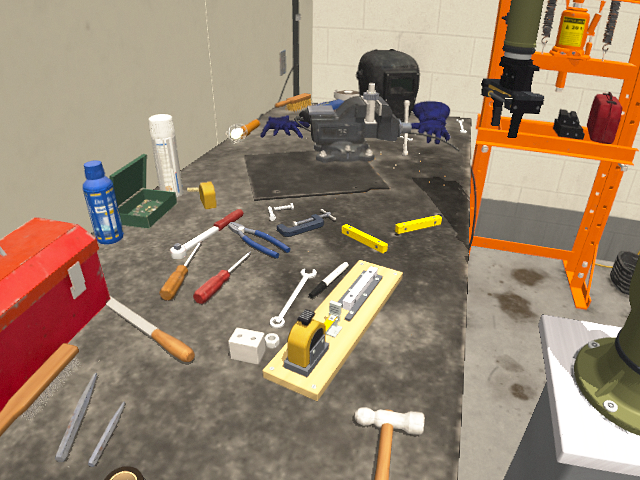

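Run:
```python
from h import *
from cell import status
# grid of board edges from side depth: fit via known points
b=np.array([-95,-31,180.5])/1e3
o=status.get_obs()
m=np.array([.532,.072]);f=np.array([.4837,-.171]);d=(f-m)/np.linalg.norm(f-m);print(d,np.degrees(np.arctan2(d[1],d[0])))
tip=np.array([.5215,.0075]);print(tip-o['tool_pos'][:2], R.from_euler('xyz',o['tool_rot'],degrees=True).as_matrix().T@np.r_[tip-o['tool_pos'][:2],.30-o['tool_pos'][2]])
```

```text
[-0.19495169 -0.98081285] -101.2419014213164
[0.27271756 0.6080121 ] [-0.45732197 -0.4846869   0.10474172]
```

Emit:
jog_arm(
  rows=[
    [0, -0.025, -0.0265, 0, 0, 0, 0],
    [0, -0.025, -0.0265, 0, 0, 0, 0],
    [0, -0.025, -0.0265, 0, 0, 0, 0],
    [0, -0.025, -0.0265, 0, 0, 0, 0],
    [0, -0.025, -0.0265, 0, 0, 0, 0],
    [0, -0.025, -0.0265, 0, 0, 0, 0],
    [0, -0.025, -0.0265, 0, 0, 0, 0],
    [0, -0.025, -0.0265, 0, 0, 0, 0],
    [0, -0.025, -0.0265, 0, 0, 0, 0],
    [0, -0.025, -0.0265, 0, 0, 0, 0],
    [0, -0.025, -0.0265, 0, 0, 0, 0],
    [0, -0.025, -0.0265, 0, 0, 0, 0],
  ],
)

```text
time_s: 3.1
tool_pos: [0.4281, -0.1998, 0.4051]
tool_rot: [-180.0, -0.1, -67.5]
force: [1.2, -0.2, 0.8]
grip_width: 0.0873
```

Emit:
jog_arm(
  rows=[
    [0, -0.025, -0.0265, 0.01, 0, 0, 0],
    [0, -0.025, -0.0265, 0.01, 0, 0, 0],
    [0, -0.025, -0.0265, 0.01, 0, 0, 0],
    [0, -0.025, -0.0265, 0.01, 0, 0, 0],
    [0, 0, 0, 0.01, 0, 0, -7],
    [0, 0, 0, 0, 0, 0, -7],
    [0, 0, 0, 0, 0, 0, -7],
    [0, 0, 0, 0, 0, 0, -7],
    [0, 0, 0, 0, 0, 0, -7],
    [0, 0, 0, 0, 0, 0, -7],
    [0, 0, 0, 0, 0, 0, -7],
    [0, 0, 0, 0, 0, 0, -7],
  ],
)

```text
time_s: 4.1
tool_pos: [0.4874, -0.0686, 0.3549]
tool_rot: [180.0, -0.0, -11.1]
force: [-0.9, 0.4, 0.4]
grip_width: 0.0874
```

Run:
```python
from h import *
o=status.get_obs();print(o['time_s'],o['tool_pos'],o['tool_rot'],o['qpos'])
p,im,d=snap('wrist','w1.png')
for n in ['tape_mouth','datum','hook_tab','hook_face','bar_centre','bar_far_end','bar_near_end','lock_top','board']:
    for L in landmark_of('wrist',n)[:2]:
        r,q=L['position'];z=H.get(n) if H.get(n) is not None else .028
        print(n,round(L['conf'],2),np.round([r,q]),np.round(at_z(p,r,q,z),4))
```

```text
4.1 [ 0.48735203 -0.06863639  0.35486799] [ 1.79986777e+02 -1.63800760e-02 -1.11462688e+01] [ 38.74991338   2.62424041 -34.42295334 107.80463757   1.59413658
  70.0225929   -7.33566007]
datum 0.81 [102. 351.] [0.5255 0.0101 0.028 ]
hook_tab 0.81 [105. 356.] [0.5261 0.0074 0.055 ]
hook_face 0.75 [101. 353.] [0.5265 0.0105 0.0345]
bar_centre 0.95 [259. 347.] [ 0.5023 -0.1048  0.028 ]
bar_far_end 0.87 [334. 344.] [ 0.489  -0.1653  0.0345]
bar_near_end 0.61 [172. 345.] [ 0.5131 -0.0377  0.028 ]
board 0.72 [150. 348.] [ 0.5195 -0.025   0.    ]
```

View pics/w1.png

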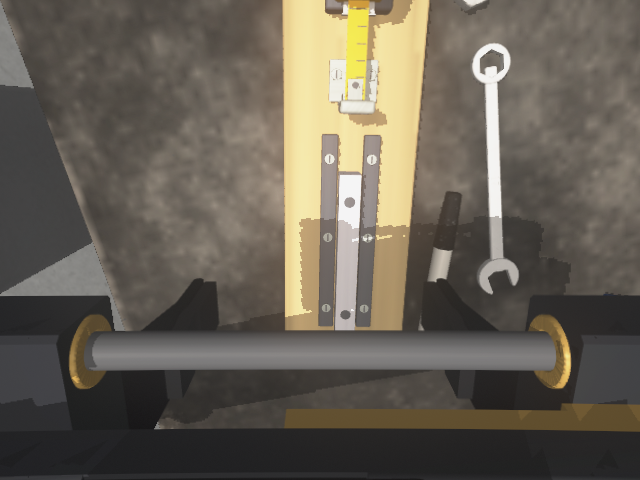

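Emit:
jog_arm(
  rows=[
    [0, 0.0036, -0.0135, 0.008, 0, 0, 0.4],
    [0, 0.0036, -0.0135, 0.008, 0, 0, 0],
    [0, 0.0036, -0.0135, 0.008, 0, 0, 0],
    [0, 0.0036, -0.0135, 0.008, 0, 0, 0],
    [0, 0.0036, -0.0135, 0.008, 0, 0, 0],
    [0, 0.0036, -0.0135, 0.008, 0, 0, 0],
    [0.2, 0, 0, 0.008, 0, 0, 0],
    [0.3, 0, 0, 0.008, 0, 0, 0],
    [0.3, 0, 0, 0, 0, 0, 0],
  ],
)

```text
time_s: 5.35
tool_pos: [0.5242, 0.0052, 0.2888]
tool_rot: [179.9, 0.2, -11.9]
force: [-0.9, 0.4, 1.3]
grip_width: 0.0744
```

Run:
```python
from h import *
o=status.get_obs();print(o['time_s'],o['tool_pos'],o['tool_rot'],o['grip_width'])
p,im,d=snap('wrist','w2.png')
for c in ['wrist','side']:
  if c=='side': p,im,d=snap('side','s2.png')
  for n in ['tape_mouth','datum','hook_tab','hook_face','bar_centre','bar_near_end','lock_top']:
    for L in landmark_of(c,n)[:1]:
        r,q=L['position'];z=H.get(n) if H.get(n) is not None else .028
        print(c,n,round(L['conf'],2),np.round([r,q]),np.round(at_z(p,r,q,z),4))
```

```text
5.35 [0.52417115 0.00517357 0.28881406] [179.93567164   0.19340456 -11.93972783] 0.07439821457676223
wrist tape_mouth 0.63 [136. 323.] [0.5387 0.0685 0.04  ]
wrist datum 0.86 [239. 323.] [0.526  0.0086 0.028 ]
wrist hook_tab 0.66 [274. 326.] [ 0.5254 -0.0037  0.055 ]
wrist hook_face 0.57 [240. 326.] [0.5283 0.0099 0.0345]
wrist bar_centre 0.86 [401. 326.] [ 0.5048 -0.1052  0.028 ]
wrist bar_near_end 0.76 [311. 319.] [ 0.5137 -0.0378  0.028 ]
wrist lock_top 0.67 [ 42. 328.] [0.5473 0.1031 0.111 ]
side tape_mouth 0.74 [306. 334.] [ 0.5324 -0.0148  0.04  ]
side datum 0.64 [322. 333.] [0.5251 0.0131 0.028 ]
side hook_tab 0.63 [308. 338.] [0.5192 0.0075 0.055 ]
side hook_face 0.5 [318. 334.] [0.5239 0.0103 0.0345]
side bar_centre 0.87 [288. 360.] [ 0.5013 -0.0966  0.028 ]
side bar_near_end 0.92 [218. 438.] [ 0.374 -0.444  0.028]
side lock_top 0.66 [315. 305.] [0.5469 0.1047 0.111 ]
```

View pics/w2.png

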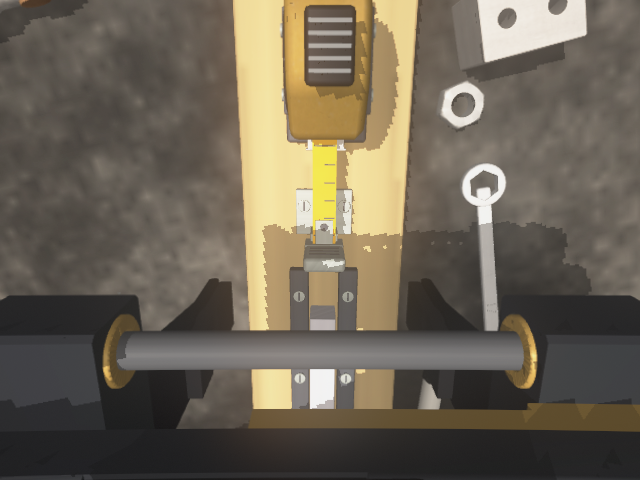

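Emit:
jog_arm(
  rows=[
    [0.3, 0.0003, -0.0024, 0.009, 0, 0, 0],
    [0.3, 0, 0, 0.009, 0, 0, 0],
    [0.3, 0, 0, 0.009, 0, 0, 0],
    [0.3, 0, 0, 0.009, 0, 0, 0],
    [0.3, 0, 0, 0.008, 0, 0, 0],
    [0.3, 0, 0, 0.008, 0, 0, 0],
    [0.3, 0, 0, 0.008, 0, 0, 0],
    [0.3, 0, 0, 0.008, 0, 0, 0],
    [1, 0, 0, 0, 0, 0, 0],
    [1, 0, 0, 0, 0, 0, 0],
    [1, 0, 0, 0, 0, 0, 0],
    [1, 0, 0, 0, 0, 0, 0],
  ],
  grip_force=30,
)

```text
time_s: 7.15
tool_pos: [0.5262, 0.0085, 0.2233]
tool_rot: [-180.0, -0.1, -11.9]
force: [1.3, 0.4, 1.0]
grip_width: 0.0421
```

Emit:
jog_arm(
  rows=[
    [1, 0, 0, 0, 0, 0, 0],
    [1, 0, 0, 0, 0, 0, 0],
    [1, 0, 0, 0, 0, 0, 0],
    [1, 0, 0, 0, 0, 0, 0],
  ],
)

```text
time_s: 7.48
tool_pos: [0.5261, 0.0084, 0.223]
tool_rot: [180.0, -0.1, -11.9]
force: [-0.1, -0.1, 0.2]
grip_width: 0.0216
```

Emit:
jog_arm(
  rows=[
    [1, 0, 0.006, -0.002, 0, 0, 0],
    [1, 0, 0.01, -0.006, 0, 0, 0],
    [1, 0, 0.016, -0.006, 0, 0, 0],
    [1, 0, 0.02, 0, 0, 0, 0],
    [1, 0, 0.02, 0, 0, 0, 0],
    [1, 0, 0.02, 0, 0, 0, 0],
    [1, 0, 0.02, 0, 0, 0, 0],
    [1, 0, 0.02, 0, 0, 0, 0],
    [1, 0, 0.02, 0, 0, 0, 0],
    [1, 0, 0.02, 0, 0, 0, 0],
    [1, 0, 0.015, 0, 0, 0, 0],
    [1, 0, 0.007, 0, 0, 0, 0],
  ],
)

```text
time_s: 8.48
tool_pos: [0.4854, -0.1818, 0.2365]
tool_rot: [-179.9, 0.1, -12.0]
force: [1.5, 6.3, -0.9]
grip_width: 0.0215
```

Run:
```python
from h import *
o=status.get_obs();print(o['time_s'],o['tool_pos'],o['tool_rot'],o['grip_width'],o['force'])
a=np.array([.5261,.0084]);print(np.linalg.norm(o['tool_pos'][:2]-a))
ims=[]
for c in ['side','scene']:
  p,im,d=snap(c)
  for n in ['hook_tab','hook_face','bar_centre','bar_far_end','bar_near_end']:
    for L in landmark_of(c,n)[:2]:
        r,q=L['position'];z=H.get(n)+(.014 if 'hook' in n else 0)
        print(c,n,round(L['conf'],2),np.round([r,q]),np.round(at_z(p,r,q,z),4))
  r0=200 if c=='side' else 180; c0=270 if c=='side' else 230
  ims.append(cv2.resize(im[r0:r0+150,c0:c0+200],(800,600) if 0 else (400,300),interpolation=cv2.INTER_CUBIC))
cv2.imwrite('pics/s3.png',np.hstack(ims)[:,:,::-1])
```

```text
8.4833 [ 0.48537713 -0.18183947  0.23645573] [-1.79863959e+02  6.19389526e-02 -1.19842888e+01] 0.02147962309395342 [ 1.48830053  6.313105   -0.92619852]
0.19454924556564385
side hook_tab 0.62 [252. 379.] [ 0.4806 -0.1736  0.069 ]
side hook_face 0.45 [261. 376.] [ 0.4838 -0.1696  0.0485]
side hook_face 0.18 [266. 376.] [ 0.4807 -0.1507  0.0485]
side bar_centre 0.71 [238. 365.] [ 0.5318 -0.2902  0.028 ]
side bar_centre 0.69 [289. 360.] [ 0.5014 -0.0959  0.028 ]
side bar_far_end 0.7 [267. 376.] [ 0.4837 -0.1681  0.0345]
side bar_far_end 0.56 [225. 397.] [ 0.4678 -0.3626  0.0345]
side bar_near_end 0.84 [302. 348.] [ 0.5136 -0.048   0.028 ]
side bar_near_end 0.66 [248. 386.] [ 0.4786 -0.2616  0.028 ]
scene hook_tab 0.42 [262. 370.] [ 0.487  -0.1834  0.069 ]
scene hook_face 0.73 [261. 369.] [ 0.5153 -0.2032  0.0485]
scene hook_face 0.38 [274. 365.] [ 0.4803 -0.1674  0.0485]
scene bar_centre 0.96 [271. 474.] [ 0.3909 -0.3942  0.028 ]
scene bar_centre 0.58 [253. 404.] [ 0.5234 -0.3087  0.028 ]
scene bar_far_end 0.69 [255. 446.] [ 0.4609 -0.3783  0.0345]
scene bar_far_end 0.56 [280. 362.] [ 0.484  -0.1633  0.0345]
scene bar_near_end 0.92 [294. 302.] [ 0.5152 -0.0356  0.028 ]
scene bar_near_end 0.65 [275. 408.] [ 0.4541 -0.2624  0.028 ]
```

View pics/s3.png

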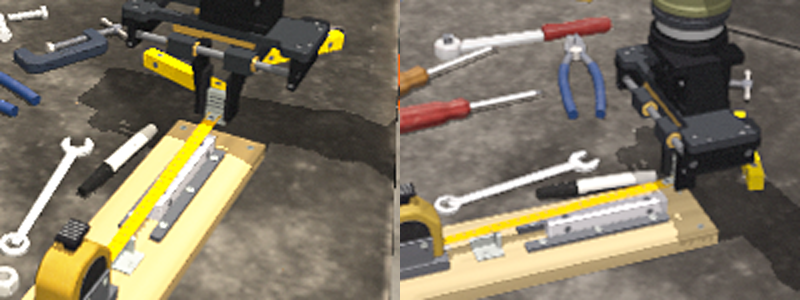

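Emit:
jog_arm(
  rows=[
    [1, 0, 0, 0.002, 0, 0, 0],
    [1, 0, 0, 0.003, 0, 0, 0],
    [1, 0, 0, 0.003, 0, 0, 0],
    [1, 0, 0, 0.003, 0, 0, 0],
    [1, 0, 0, 0.003, 0, 0, 0],
    [1, 0, 0, 0, 0, 0, 0],
    [1, 0, 0, 0, 0, 0, 0],
  ],
)

```text
time_s: 9.67
tool_pos: [0.4864, -0.1788, 0.2225]
tool_rot: [-179.9, 0.0, -11.7]
force: [2.2, 6.0, -0.2]
grip_width: 0.0215
```

Emit:
jog_arm(
  rows=[
    [1, 0, -0.003, 0, 0, 0, 0],
    [1, 0, -0.005, 0, 0, 0, 0],
    [1, 0, -0.005, 0, 0, 0, 0],
    [1, 0, -0.005, 0, 0, 0, 0],
    [1, 0, -0.005, 0, 0, 0, 0],
    [1, 0, -0.005, 0, 0, 0, 0],
    [1, 0, -0.005, 0, 0, 0, 0],
    [1, 0, -0.005, 0, 0, 0, 0],
    [1, 0, -0.005, 0, 0, 0, 0],
    [1, 0, -0.005, 0, 0, 0, 0],
    [1, 0, -0.003, 0, 0, 0, 0],
    [1, 0, 0, 0, 0, 0, 0],
  ],
)

```text
time_s: 10.67
tool_pos: [0.4967, -0.1304, 0.2228]
tool_rot: [-180.0, -0.0, -11.8]
force: [1.8, 4.9, -0.3]
grip_width: 0.0218
```

Run:
```python
from h import *
o=status.get_obs();print(o['time_s'],o['tool_pos'],o['tool_rot'],o['force'])
a=np.array([.5261,.0084]);print(np.linalg.norm(o['tool_pos'][:2]-a))
ims=[]
for c in ['side','scene']:
  p,im,d=snap(c)
  for n in ['hook_tab','hook_face','bar_centre','bar_far_end','bar_near_end']:
    for L in landmark_of(c,n)[:2]:
        r,q=L['position'];z=H.get(n)
        print(c,n,round(L['conf'],2),np.round([r,q]),np.round(at_z(p,r,q,z),4))
  r0=220 if c=='side' else 220; c0=290 if c=='side' else 230
  ims.append(cv2.resize(im[r0:r0+120,c0:c0+160],(400,300),interpolation=cv2.INTER_CUBIC))
cv2.imwrite('pics/s4.png',np.hstack(ims)[:,:,::-1])
```

```text
10.6667 [ 0.49668072 -0.13039711  0.22276285] [-1.79960107e+02 -6.64451854e-03 -1.18288410e+01] [ 1.80005458  4.90334885 -0.26110615]
0.14188069563365202
side hook_tab 0.7 [266. 369.] [ 0.4937 -0.1387  0.055 ]
side hook_face 0.72 [277. 365.] [ 0.4975 -0.1267  0.0345]
side hook_face 0.34 [298. 298.] [ 0.6028 -0.0247  0.0345]
side bar_centre 0.7 [224. 418.] [ 0.4198 -0.3939  0.028 ]
side bar_centre 0.68 [299. 350.] [ 0.5123 -0.0588  0.028 ]
side bar_far_end 0.8 [228. 399.] [ 0.462  -0.347   0.0345]
side bar_far_end 0.75 [278. 369.] [ 0.4901 -0.1269  0.0345]
side bar_near_end 0.79 [318. 337.] [0.5211 0.0011 0.028 ]
side bar_near_end 0.6 [218. 439.] [ 0.373  -0.4472  0.028 ]
scene hook_tab 0.5 [272. 349.] [ 0.4988 -0.1385  0.055 ]
scene hook_face 0.41 [282. 346.] [ 0.4932 -0.1289  0.0345]
scene bar_centre 0.81 [266. 475.] [ 0.4017 -0.4077  0.028 ]
scene bar_centre 0.79 [290. 313.] [ 0.5137 -0.0613  0.028 ]
scene bar_far_end 0.9 [239. 397.] [ 0.5692 -0.3233  0.0345]
scene bar_far_end 0.84 [280. 348.] [ 0.4997 -0.1374  0.0345]
scene bar_near_end 0.61 [298. 283.] [0.5243 0.0035 0.028 ]
```

View pics/s4.png

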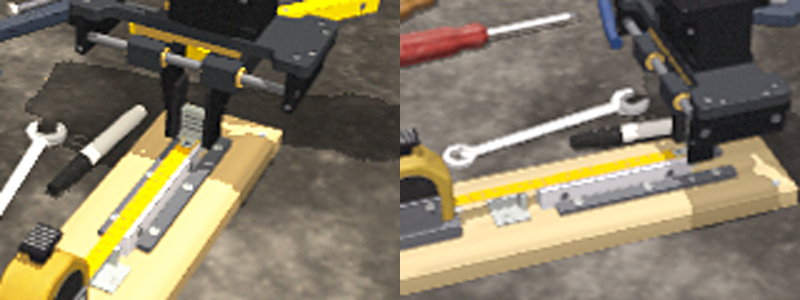

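Emit:
jog_arm(
  rows=[
    [1, 0, -0.003, 0, 0, 0, 0],
    [1, 0, -0.003, 0, 0, 0, 0],
    [1, 0, -0.002, 0, 0, 0, 0],
    [1, 0, -0.001, 0, 0, 0, 0],
    [1, 0, -0.001, 0, 0, 0, 0],
    [1, 0, 0, 0, 0, 0, 0],
  ],
)

```text
time_s: 11.77
tool_pos: [0.4986, -0.1215, 0.2227]
tool_rot: [180.0, -0.0, -11.9]
force: [0.8, 3.6, -0.9]
grip_width: 0.0216
```

Emit:
jog_arm(
  rows=[
    [1, 0, -0.001, 0, 0, 0, 0],
    [1, 0, 0, 0, 0, 0, 0],
    [1, 0, 0, 0, 0, 0, 0],
  ],
)

```text
time_s: 12.02
tool_pos: [0.4987, -0.1207, 0.2228]
tool_rot: [180.0, -0.0, -11.9]
force: [1.4, 4.1, -0.9]
grip_width: 0.0216
```

Emit:
jog_arm(
  rows=[
    [1, 0, -0.001, 0, 0, 0, 0],
    [1, 0, 0, 0, 0, 0, 0],
    [1, 0, 0, 0, 0, 0, 0],
  ],
)

```text
time_s: 12.27
tool_pos: [0.4989, -0.1197, 0.2227]
tool_rot: [180.0, -0.0, -11.9]
force: [-0.1, 4.0, -0.3]
grip_width: 0.0215
```

Emit:
jog_arm(
  rows=[
    [1, 0, -0.001, 0, 0, 0, 0],
    [1, 0, 0, 0, 0, 0, 0],
    [1, 0, 0, 0, 0, 0, 0],
  ],
)

```text
time_s: 12.52
tool_pos: [0.4991, -0.1188, 0.2228]
tool_rot: [180.0, -0.0, -11.9]
force: [-0.1, 2.8, -0.3]
grip_width: 0.0212
```

Emit:
jog_arm(
  rows=[
    [1, 0, -0.001, 0, 0, 0, 0],
    [1, 0, 0, 0, 0, 0, 0],
    [1, 0, 0, 0, 0, 0, 0],
  ],
)

```text
time_s: 12.77
tool_pos: [0.4992, -0.1186, 0.2228]
tool_rot: [179.9, -0.0, -11.9]
force: [-1.1, -0.5, -0.5]
grip_width: 0.0214
```

Emit:
jog_arm(
  rows=[
    [1, 0, -0.001, 0, 0, 0, 0],
    [1, 0, 0, 0, 0, 0, 0],
    [1, 0, 0, 0, 0, 0, 0],
  ],
)

```text
time_s: 13.02
tool_pos: [0.4993, -0.1182, 0.2228]
tool_rot: [179.9, -0.0, -12.0]
force: [-2.4, -4.8, -0.0]
grip_width: 0.0215
```

Emit:
jog_arm(
  rows=[
    [0.6, 0, 0, 0, 0, 0, 0],
    [0.5, 0, 0, 0, 0, 0, 0],
    [0.5, 0, 0, 0, 0, 0, 0],
    [0.5, 0, 0, 0, 0, 0, 0],
    [0.5, 0, 0, 0, 0, 0, 0],
  ],
)

```text
time_s: 13.43
tool_pos: [0.4997, -0.1163, 0.2228]
tool_rot: [-180.0, -0.0, -11.9]
force: [0.5, 0.8, 0.4]
grip_width: 0.0416
```

Emit:
jog_arm(
  rows=[
    [0.5, 0, 0, -0.005, 0, 0, 0],
    [0.5, 0, 0, -0.01, 0, 0, 0],
    [0.5, 0, 0, -0.02, 0, 0, 0],
    [0.5, 0, 0, -0.025, 0, 0, 0],
    [0.5, 0, 0, -0.025, 0, 0, 0],
    [1, 0, 0, -0.025, 0, 0, 0],
    [1, 0, -0.015, 0, 0, 0, 0],
    [1, 0, -0.015, 0, 0, 0, 0],
    [1, 0, -0.015, 0, 0, 0, 0],
    [1, 0, -0.015, 0, 0, 0, 0],
  ],
)

```text
time_s: 14.27
tool_pos: [0.5121, -0.0573, 0.3341]
tool_rot: [180.0, -0.1, -11.9]
force: [0.1, -0.2, -0.2]
grip_width: 0.0181
```

Run:
```python
from h import *
o=status.get_obs();print(o['time_s'],o['tool_pos'],o['tool_rot'],o['force'],o['grip_width'])
ims=[]
for c in ['side','scene','wrist']:
  p,im,d=snap(c)
  for n in ['hook_tab','hook_face','bar_centre','bar_far_end','bar_near_end','datum','lock_top']:
    for L in landmark_of(c,n)[:2]:
        r,q=L['position'];z=H.get(n) or .028
        print(c,n,round(L['conf'],2),np.round([r,q]),np.round(at_z(p,r,q,z),4))
  if c=='wrist': ims.append(cv2.resize(im,(400,300)))
  if c=='side': ims.append(cv2.resize(im[240:375,260:440],(400,300),interpolation=cv2.INTER_CUBIC))
cv2.imwrite('pics/s5.png',np.hstack(ims)[:,:,::-1])
```

```text
14.2667 [ 0.5120541  -0.05728786  0.33409803] [ 1.79983845e+02 -9.59148591e-02 -1.19030689e+01] [ 0.11096287 -0.19052767 -0.16157491] 0.018146469449963516
side hook_face 0.58 [282. 363.] [ 0.4981 -0.1121  0.0345]
side bar_centre 0.68 [321. 335.] [0.5234 0.0106 0.028 ]
side bar_centre 0.63 [237. 362.] [ 0.5381 -0.2934  0.028 ]
side bar_far_end 0.8 [276. 365.] [ 0.4979 -0.1306  0.0345]
side bar_far_end 0.75 [226. 342.] [ 0.5932 -0.3179  0.0345]
side bar_near_end 0.83 [248. 385.] [ 0.4801 -0.2602  0.028 ]
side bar_near_end 0.76 [321. 332.] [0.5271 0.0117 0.028 ]
side datum 0.87 [321. 333.] [0.5257 0.0113 0.028 ]
side datum 0.61 [344. 272.] [0.6063 0.0978 0.028 ]
side lock_top 0.64 [311. 302.] [0.5548 0.0975 0.111 ]
side lock_top 0.44 [321. 334.] [0.5016 0.1046 0.111 ]
scene hook_tab 0.56 [274. 342.] [ 0.498  -0.1211  0.055 ]
scene hook_tab 0.42 [307. 296.] [0.456  0.0116 0.055 ]
scene hook_face 0.68 [284. 340.] [ 0.4933 -0.115   0.0345]
scene bar_centre 0.77 [268. 476.] [ 0.3957 -0.4041  0.028 ]
scene bar_centre 0.76 [292. 307.] [ 0.516  -0.0481  0.028 ]
scene bar_far_end 0.94 [284. 340.] [ 0.4933 -0.115   0.0345]
scene bar_far_end 0.58 [238. 394.] [ 0.5766 -0.3224  0.0345]
scene bar_near_end 0.81 [298. 278.] [0.5287 0.0127 0.028 ]
scene bar_near_end 0.55 [270. 407.] [ 0.4678 -0.2706  0.028 ]
scene datum 0.74 [301. 277.] [0.5203 0.0177 0.028 ]
scene lock_top 0.66 [274. 231.] [0.5448 0.1006 0.111 ]
scene lock_top 0.62 [298. 249.] [0.4622 0.1043 0.111 ]
wrist hook_tab 0.57 [325. 321.] [ 0.5    -0.1201  0.055 ]
wrist hook_tab 0.2 [174. 323.] [ 0.5227 -0.0183  0.055 ]
wrist bar_centre 0.8 [224. 319.] [ 0.512  -0.0561  0.028 ]
wrist bar_near_end 0.8 [127. 315.] [0.523  0.0094 0.028 ]
wrist datum 0.79 [123. 320.] [0.5268 0.011  0.028 ]
wrist lock_top 0.36 [219. 320.] [ 0.5176 -0.0325  0.111 ]
```

View pics/s5.png

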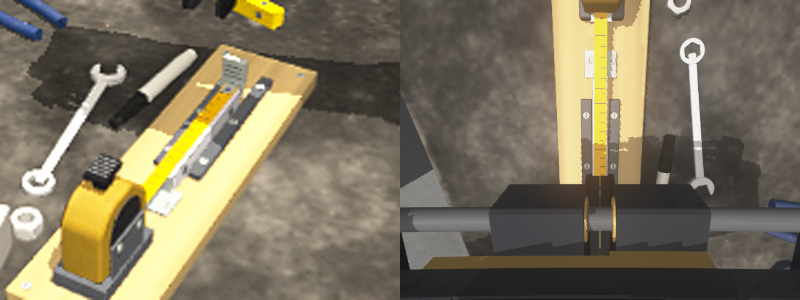

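Emit:
jog_arm(
  rows=[
    [1, 0.0006, -0.0205, 0, 0, 0, 0],
    [1, 0, -0.0205, 0, 0, 0, 0],
    [1, 0, -0.0205, 0, 0, 0, 0],
    [1, 0, -0.0205, 0, 0, 0, 0],
    [1, 0, -0.0205, 0, 0, 0, 0],
    [1, 0, -0.0205, 0, 0, 0, 0],
    [1, 0, -0.0205, 0.005, 0, 0, 0],
    [1, 0, -0.0205, 0.005, 0, 0, 0],
    [1, 0, 0, 0.009, 0, 0, 0],
    [1, 0, 0, 0, 0, 0, 0],
    [1, 0, 0, 0, 0, 0, 0],
  ],
)

```text
time_s: 16.38
tool_pos: [0.5461, 0.1014, 0.313]
tool_rot: [179.9, 0.1, -11.9]
force: [0.0, -0.2, -0.2]
grip_width: 0.0002
```

Emit:
jog_arm(
  rows=[
    [1, 0, -0.0024, 0.005, 0, 0, 0],
    [1, 0, 0, 0.006, 0, 0, 0],
    [1, 0, 0, 0.005, 0, 0, 0],
    [1, 0, 0, 0.002, 0, 0, 0],
    [1, 0, 0, 0.002, 0, 0, 0],
    [1, 0, 0, 0, 0, 0, 0],
    [1, 0, 0, 0, 0, 0, 0],
  ],
)

```text
time_s: 16.97
tool_pos: [0.5468, 0.1045, 0.2937]
tool_rot: [180.0, -0.0, -11.9]
force: [0.3, 0.0, 0.2]
grip_width: 0.0004
```

Emit:
jog_arm(
  rows=[
    [1, 0, 0, 0.002, 0, 0, 0],
    [1, 0, 0, 0.001, 0, 0, 0],
    [1, 0, 0, 0.001, 0, 0, 0],
    [1, 0, 0, 0, 0, 0, 0],
    [1, 0, 0, 0, 0, 0, 0],
  ],
)

```text
time_s: 17.38
tool_pos: [0.547, 0.1047, 0.2902]
tool_rot: [-180.0, -0.1, -11.9]
force: [-0.3, -0.1, 5.4]
grip_width: 0.0004
```

Emit:
jog_arm(
  rows=[
    [1, 0, 0, 0.001, 0, 0, 0],
    [1, 0, 0, 0.001, 0, 0, 0],
    [1, 0, 0, 0.001, 0, 0, 0],
    [1, 0, 0, 0, 0, 0, 0],
    [1, 0, 0, 0, 0, 0, 0],
  ],
)

```text
time_s: 17.8
tool_pos: [0.547, 0.1047, 0.2872]
tool_rot: [-180.0, -0.1, -11.9]
force: [-1.1, -0.4, 6.5]
grip_width: 0.0007
```

Emit:
jog_arm(
  rows=[
    [1, 0, 0, 0.001, 0, 0, 0],
    [1, 0, 0, 0, 0, 0, 0],
    [1, 0, 0, 0, 0, 0, 0],
  ],
)

```text
time_s: 18.05
tool_pos: [0.547, 0.1048, 0.2869]
tool_rot: [180.0, -0.1, -11.9]
force: [-2.6, 0.0, 10.5]
grip_width: 0.0003
```

Emit:
jog_arm(
  rows=[
    [1, 0, 0, 0.001, 0, 0, 0],
    [1, 0, 0, 0, 0, 0, 0],
    [1, 0, 0, 0, 0, 0, 0],
  ],
)

```text
time_s: 18.3
tool_pos: [0.5471, 0.1049, 0.2868]
tool_rot: [180.0, -0.1, -11.9]
force: [-4.9, -1.1, 17.1]
grip_width: 0.0008
```

Bottomed out (force climbing, TCP stopped at 0.287). Retract and check.

Emit:
jog_arm(
  rows=[
    [1, 0, 0, -0.004, 0, 0, 0],
    [1, 0, 0, -0.01, 0, 0, 0],
    [1, 0, 0, -0.02, 0, 0, 0],
    [1, 0, 0, -0.03, 0, 0, 0],
    [1, 0, 0, -0.03, 0, 0, 0],
    [1, 0, 0, -0.03, 0, 0, 0],
    [1, 0, 0, 0, 0, 0, 0],
    [1, 0, 0, 0, 0, 0, 0],
    [1, 0, 0, 0, 0, 0, 0],
  ],
)

```text
time_s: 19.05
tool_pos: [0.5464, 0.1044, 0.4079]
tool_rot: [180.0, 0.1, -11.9]
force: [-0.9, 0.1, -0.6]
grip_width: 0.0002
```

Run:
```python
from h import *
o=status.get_obs();print(o['time_s'],o['tool_pos'],o['force'])
ims=[]
for c in ['side','wrist']:
  p,im,d=snap(c)
  for n in ['hook_face','bar_far_end','bar_near_end','datum','lock_top']:
    for L in landmark_of(c,n)[:1]:
        r,q=L['position'];z=H.get(n) or .028
        print(c,n,round(L['conf'],2),np.round([r,q]),np.round(at_z(p,r,q,z),4))
  ims.append(cv2.resize(im,(400,300)) if c=='wrist' else cv2.resize(im[240:375,260:440],(400,300),interpolation=cv2.INTER_CUBIC))
cv2.imwrite('pics/s6.png',np.hstack(ims)[:,:,::-1])
```

```text
19.05 [0.54644506 0.10442182 0.40786143] [-0.91288449  0.09173851 -0.60374733]
side hook_face 0.69 [283. 363.] [ 0.4982 -0.1071  0.0345]
side bar_far_end 0.86 [225. 395.] [ 0.4723 -0.3622  0.0345]
side bar_near_end 0.84 [219. 440.] [ 0.3699 -0.4386  0.028 ]
side datum 0.62 [323. 333.] [0.5251 0.0159 0.028 ]
side lock_top 0.71 [315. 301.] [0.5535 0.1067 0.111 ]
wrist datum 0.63 [302. 319.] [0.5264 0.0124 0.028 ]
wrist lock_top 0.87 [230. 320.] [0.5467 0.1042 0.111 ]
```

View pics/s6.png

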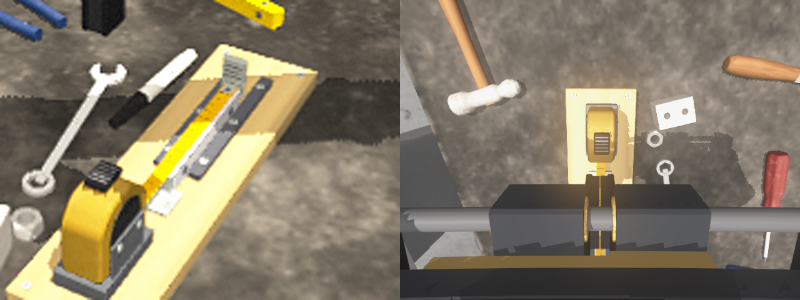

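The bar is against the stop with the hook on its far end, the lock pad sits lower than before, the bystanders haven't moved and the arm is clear.

```bash
python3 -c "
from cell import env
print(env.sign_off())"
```

```text
the job is handed in; nothing more can be done
None
```

I completed the measuring sequence and handed the job in at about 19 s; sign-off gives no verdict, so I can't say whether it passed.

**What I did:** I gripped the hook tab, lifted it 14 mm and pulled the blade out to about 0.195 m. I then lowered the hook behind the bar's far end and eased it back at about 0.06 m/s. At about 0.13 m the pull on the tool dropped and then reversed, meaning the bar was tight against the datum stop. I let go, then pushed the thumb lock down with closed fingers until it stopped. It took about 6 N to move, rose to 17 N at the stop, and travelled about 6 mm by the tool's height.

**Last checks:**
- **Bar and hook:** in the side view the hook stayed on the bar's far end, the bar was against the stop, and nothing had sprung back.
- **Other things and arm:** in the last pictures the pen, block, spanner and nut looked untouched. The arm was well clear, with only sensor-noise force on the tool.
- **Disagreements:** in the last look the networks gave no usable points for the bar's ends; the side camera matched them to the yellow look-alike bars. I therefore judged the bar's final position from the picture and the force readings. The lock's depth comes only from the tool's height and force, not from a camera measurement.

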